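# Load a sample rack into the analyser's bay and start the run

## Task

Load the rack of blood tubes into the analyser: with the fingertips, gently push it along the bench, end first, into the lane between the two metal rails until it is fully home and the orange latch has snapped in behind its end plate. Then press the round green start key and let it come up again. Only push: never pinch, lift or tip the rack, and leave the other things on the bench where they are.

Things in the scene. Friction and masses are not known exactly. Their poses are not given: they have to be found in the camera images.
- rack: clear tube rack with seven capped blood tubes fixed in it, 158 mm long (y axis), 54 mm wide (x axis), about 0.23 kg; origin under its middle, on the bench. Tube caps reach 87 mm high. Long sides: rungs 28-32 and 54-58 mm above the bench, outer faces at x = +-27 mm. Its +y end goes in first. Slides with friction about 0.6; pushed on a long side higher than 40 mm it can tip
- rack_rear (a point): middle of the outer face of the rack's rear (-y) end plate, 35 mm above the bench: the flat face to push. Each end plate is 52 mm wide, 4 mm thick and 64 mm high. Axes as the rack
- dock: fixed loading bay of a small grey and white analyser. Origin on the bench under the middle of a rack that is fully home; +x = direction of loading. Housing (118 mm wide, 190 high) begins at x = +91 mm; a sampling head 62 mm wide juts from it to x = +36 mm, 113 mm above the bench. A sprung contact in the stop pushes back with 1 to 2 N
- mouth (a point): middle of the lane's flared mouth (80 mm wide), on the bench, 12 mm before the bay's origin; axes as the bay. 27 mm farther in begins the straight lane, 55 mm wide, between aluminium rails 24 mm high; stop 93 mm in from the mouth. No floor: the rack slides on the bench. When home, its rear 67 mm stick out of the mouth
- latch (a joint): orange sprung latch on the left (+y) rail, rad: 0 at rest; the rack's leading end plate swings it out to about 0.25 to 0.35 just before home, and it springs back to 0 when it has dropped in behind that plate, with the rack's origin about 0 to 2 mm short of the bay's origin. Passing it takes a push of 3 to 8 N
- start_key_top (a point): middle of the top of the round green start key, 24 mm across, on top of the white sampling head that juts over the lane, about 0.2 m above the bench; it is pressed straight down
- start_key (a joint): travel of the start key, m: 0 up, 0.005 fully down; a spring (4 N when fully down) brings it up again
- giemsa: brown glass dropper bottle with black cap, 48 mm across, 123 mm tall, origin under its middle; a bystander
- eosine: red dropper bottle with black bulb, 36 mm across, 109 mm tall, origin under its middle; a bystander
- dish: clear petri dish with lid, 57 mm across, 14 mm high, origin under its middle; a bystander
- lancets: small red and white cardboard box, 38 x 62 x 34 mm, origin under its middle; a bystander

How it is judged:
On the way, in this order (a step that is already met when the one before it is completed fails the run):
1. the rack is fully home in the lane and the latch has snapped in behind its end plate (x of rack in the frame of dock between -0.005 and 0.006 m and y of rack in the frame of dock between -0.005 and 0.005 m and angle between the y axis of rack and the x axis of dock, either way round below 0.08 rad and value of joint latch below 0.08 rad), for 0.2 s.
2. the start key is pressed down (value of joint start_key above 0.0038 m), for 0.05 s.
At the end, for the whole second after the job is handed in: The rack stands on the bench at rest in the lane, its origin within 5 mm of the bay's origin along the lane (6 mm towards the stop) and 5 mm across it, within 0.08 rad of the lane's direction; the latch is back within 0.08 rad of rest and the start key is up (less than 1.5 mm down) (all of step 1 and height (world z) of rack below 0.004 m and angle between rack's own z axis and vertical below 0.05 rad and linear speed of rack below 0.01 m/s and value of joint start_key below 0.0015 m); the robot touches nothing.
It fails at once if the rack is lifted (its base more than 10 mm above the bench) (height (world z) of rack above 0.01 m).
It fails at once if the rack is tipped by more than 0.25 rad (angle between rack's own z axis and vertical above 0.25 rad).
It fails at once if the rack is pinched or pushed hard (fingers on it with more than 30 N) (contact force between the fingers and rack above 30 N).
It fails at once if a bystander is moved by more than 15 mm (distance of any of giemsa, eosine, dish, lancets from where it was at the start of the episode above 0.015 m).
It fails at once if a bystander is knocked over (angle between any of giemsa, eosine, dish, lancets's own z axis and vertical above 0.3 rad).
It also fails if it takes over 72 s, if anything falls off the work surface, if the arm or the gripper's body presses on something with over 40 N, if the wrist force passes 120 N, or if a joint passes its speed limit or range.

## Robot

A 6-joint arm with a two-finger parallel gripper is mounted at the origin on a cart in front of the work surface, level with it; the furniture and walls round the work are solid. World frame = base frame: x ahead of the robot, y to its left, z up, the work surface at z = 0. Lengths are in m, angles in rad, forces in N, time in s.
With the tool pointing down it reaches from about 0.3 to 0.85 m from the base axis. Payload 5.4 kg.
Tool frame: the origin (TCP) lies midway between the tips of the shut fingers; the grasp point (between the pads) lies 19 mm behind it; z points along the fingers, y is the line along which they close (so a half turn about z gives the same grasp; the last joint's range is limited). The gripper opens to 85 mm and grips with 20 to 120 N. Pads are 22 mm wide; open, the fingers measure 114 mm over their backs; the gripper's body (76 mm by 85 mm) begins 54 mm behind the grasp point. The pads swing forward as they close: fully open they stand 13 mm farther back than shut.
Start: joints at [-0.946, 0.158, 1.597, -0, 1.386, -0.21], TCP at [0.426, -0.386, 0.231] pointing down, gripper open.
Joint ranges: [-2.91, 2.91], [-0.94, 2.29], [0.18, 2.7], [-1.29, 4.43], [0.17, 2.64], [-3, 3]. Speed limits (rad/s): [2.57, 2.57, 3.14, 3.14, 3.14, 3.14].

## Interface

Orientations are given as a unit quaternion [x, y, z, w].
In Python, from bench import ctrl, get_image, camera_model gives the robot as it stands. The module is installed in compiled form; this text tells all that it offers.
- The arm moves only by the shell command python3 -m crank 'ROWS' [OPENING] [FORCE]. ROWS is JSON, a list of rows, each a list of 4 numbers: the shift along the tool's x, y, z scaled (see below), then the turn about the tool's z scaled (see below). A call has 1 to 8 rows; each row shifts and turns the commanded pose from where the row before left it, along the tool's axes as they then stand; what a row does not reach is not made up. The controller multiplies each number of a shift by 0.1 m and each number of a turn by 360 degrees. A row lasts 1/10 s, in which the tool goes at most 50 mm and 8.59 degrees, less where a joint would pass 70% of its speed; a pose out of reach is approached as far as the arm can. A call with a number of a shift or a turn outside -1 to 1 is refused whole. A call with a gripper value outside its range is refused whole. OPENING is the opening, from -1 (shut) to 1 (fully open), so that 0 is half open, set as the call begins (- or left out, the last holds). The fingers move at their own pace and stop on an object; FORCE is the grip in N (left out, the last holds). Time passes only in rows, so rows that do not move let the fingers close. It gives the time, the measured TCP pose, the force, the opening and the grip force at its end, in the units of the state.
- ctrl.get_obs(): the state, without advancing time (a new reading comes with each control period).
- get_image(name): name is "side" or "top"; returns the picture (400x640x3 uint8, blue, green, red); there is no depth.
- camera_model(name): a dict with "mtx" (3x3 intrinsics, pixels), "rvec" (rotation vector, rad) and "tvec" (3), from world to camera coordinates, as OpenCV has them. Camera axes: x right, y down, z forward; pixel columns grow to the right and rows downward; lengths in m; the calibration is good to about 2 mm. A picture is of the moment at which its call begins. camera_model takes no time and is no camera call.
- ctrl.finish_job(): hands the job in; it is judged then, once.
The state is a dict: "clock": time; "qpos": joint angles; "qd": joint speeds; "joint_efforts": joint torques, N m; "tcp_pos": TCP position; "orientation": TCP orientation; "wrist_force": force on the tool from outside, world axes, zero at the start; "ft_torque": the same for the moment, N m; "opening": finger opening in m; "finger_force": force on a finger pad.
Only numpy, scipy, OpenCV 4.12 (cv2) and the standard library are available. Lean on these libraries where they do the work, as an engineer would, in place of code of your own. Each camera call takes 0.05 s, during which the arm holds its last target. There are 200 camera calls.

## Working session

There is one attempt and no reset: what is moved stays moved. The work goes in short steps, Python scripts to look and compute and a shell command to move; the robot and the scene stay as the last step left them, time stands still between calls to the robot, and variables do not carry over. Pictures are saved under pics/ and viewed, at most 10 in all, crops included, and the job is handed in when it is done.

```bash
mkdir -p pics; python3 - <<'E'
from bench import ctrl,get_image,camera_model
import cv2,numpy as np
for n in("top","side"):
    cv2.imwrite(f"pics/{n}0.png",get_image(n)); m=camera_model(n)
    R=cv2.Rodrigues(np.array(m["rvec"],float))[0]; print(n,np.round(m["mtx"],1).tolist(),(-R.T@np.array(m["tvec"]).ravel()).round(3),R.round(3).tolist())
o=ctrl.get_obs();print(o)
E
```

```text
top [[461.1, 0.0, 313.6], [0.0, 461.1, 199.4], [0.0, 0.0, 1.0]] [ 0.477 -0.301  0.974] [[-0.014, -1.0, 0.017], [-0.998, 0.013, -0.068], [0.067, -0.018, -0.998]]
side [[510.5, 0.0, 310.5], [0.0, 510.5, 199.2], [0.0, 0.0, 1.0]] [0.444 0.403 0.712] [[-0.989, -0.143, 0.02], [-0.104, 0.61, -0.785], [0.1, -0.779, -0.619]]
{'clock': 0.1, 'qpos': array([-9.46080638e-01,  1.59006222e-01,  1.59812425e+00, -2.11561160e-05,
        1.38623721e+00, -2.10098638e-01]), 'qd': array([-0.000349  ,  0.00069071, -0.00329519,  0.00019597,  0.00054475,
        0.0003685 ]), 'joint_efforts': array([-8.44794477e-05, -3.96988249e+01, -3.32337928e+01, -2.34946137e-04,
        4.15090268e-03, -2.09847354e-05]), 'tcp_pos': array([ 0.42582009, -0.38556061,  0.23039504]), 'orientation': array([ 9.14141975e-01,  4.05393218e-01, -1.92848234e-04, -8.66370963e-04]), 'wrist_force': array([-0.27175126, -1.15894154,  0.20970266]), 'ft_torque': array([ 0.03112453, -0.01546465,  0.02273362]), 'finger_force': 0.0, 'opening': 0.085420331548543}
```

View pics/top0.png

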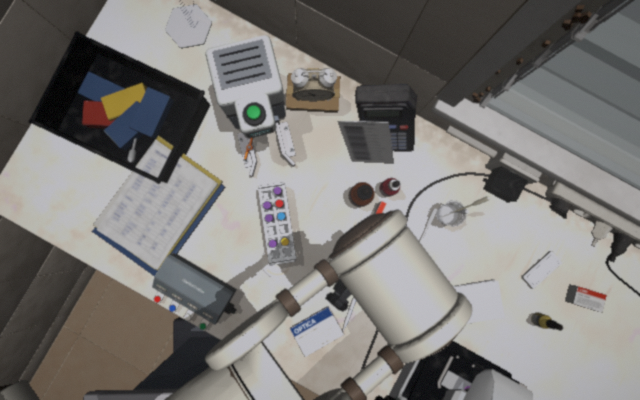

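View pics/side0.png

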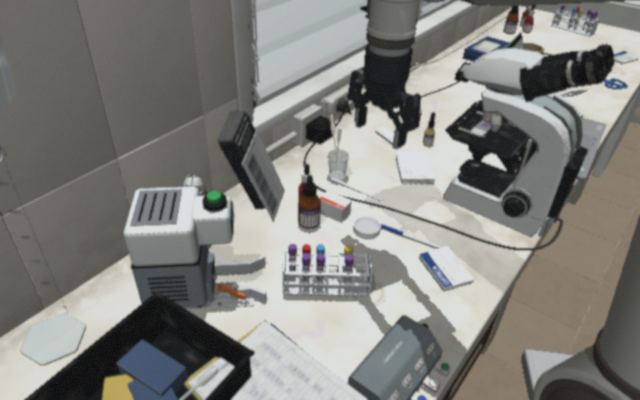

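The top view shows the rack at about (275,222), rear end at about (281,262), the lane mouth at about (270,160) and the green key at (254,112). The bottles are at (361,194) and (390,186). I'll zoom in and measure next.

```bash
cat > h.py <<'E'
import cv2,numpy as np
from bench import ctrl,get_image,camera_model
def cam(n):
    m=camera_model(n);R=cv2.Rodrigues(np.array(m["rvec"],float))[0];t=np.array(m["tvec"],float).ravel()
    return np.array(m["mtx"],float),R,t
def ray(n,p):
    K,R,t=cam(n);d=R.T@np.linalg.inv(K)@np.array([p[0],p[1],1.]);return -R.T@t,d/np.linalg.norm(d)
def plane(n,p,z):
    c,d=ray(n,p);return c+d*(z-c[2])/d[2]
def tri(pt,ps):
    a,u=ray("top",pt);b,v=ray("side",ps)
    s=np.linalg.lstsq(np.c_[u,-v],b-a,rcond=None)[0];return (a+u*s[0]+b+v*s[1])/2,np.linalg.norm(a+u*s[0]-b-v*s[1])
def proj(n,X):
    K,R,t=cam(n);x=K@(R@np.array(X,float)+t);return x[:2]/x[2]
def blob(im,lo,hi,box=None,mina=8):
    m=cv2.inRange(cv2.cvtColor(im,cv2.COLOR_BGR2HSV),lo,hi);n,_,st,c=cv2.connectedComponentsWithStats(m)
    return [(c[i].round(1),int(st[i,4])) for i in range(1,n) if st[i,4]>=mina and(box is None or box[0]<c[i][0]<box[2] and box[1]<c[i][1]<box[3])]
E
python3 - <<'E'
from h import *
t=cv2.imread("pics/top0.png");s=cv2.imread("pics/side0.png")
g=[blob(i,(45,80,60),(80,255,255),None,40) for i in(t,s)];print(g)
for n,i,b in(("top",t,(245,175,305,270)),("side",s,(280,235,375,275))):
    for nm,lo,hi in(("purple",(120,60,50),(165,255,255)),("red",(166,90,60),(180,255,255)),("blue",(90,90,60),(115,255,255)),("yel",(15,120,80),(32,255,255))):
        print(n,nm,blob(i,lo,hi,b,5))
cv2.imwrite("pics/c1.png",cv2.resize(t[80:275,190:420],None,fx=3,fy=3,interpolation=cv2.INTER_CUBIC))
cv2.imwrite("pics/c2.png",cv2.resize(s[170:320,120:390],None,fx=2.9,fy=2.9,interpolation=cv2.INTER_CUBIC))
E
```

```text
[[(array([253.2, 111.9]), 175)], [(array([213.3, 196.5]), 162)]]
top purple [(array([277.3, 190.5]), 50), (array([266.8, 205. ]), 48), (array([268.6, 217.7]), 47), (array([272.4, 243.1]), 46)]
top red []
top blue [(array([280.9, 215.9]), 45)]
top yel [(array([284.4, 241.1]), 41)]
side purple [(array([292.1, 249.4]), 61), (array([305.9, 258.3]), 78), (array([320.2, 258.9]), 78), (array([349.2, 259.6]), 77)]
side red [(array([306.5, 251.5]), 12)]
side blue [(array([320.2, 248.7]), 51)]
side yel [(array([348.4, 249.2]), 41)]
```

View pics/c1.png

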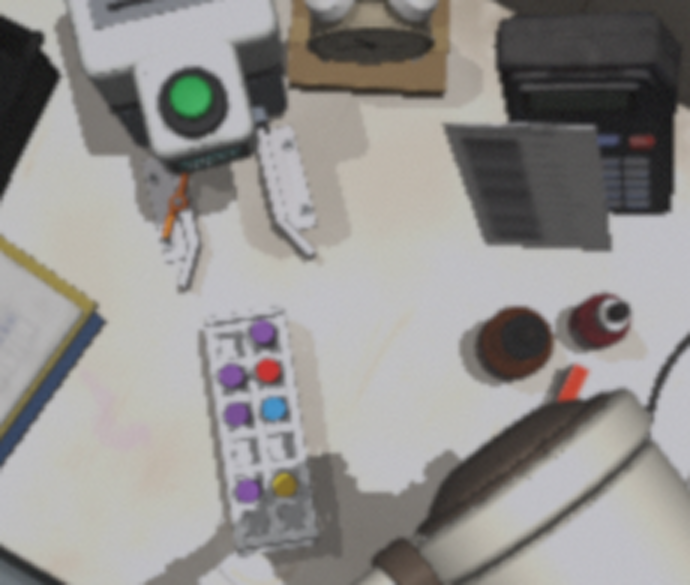

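View pics/c2.png

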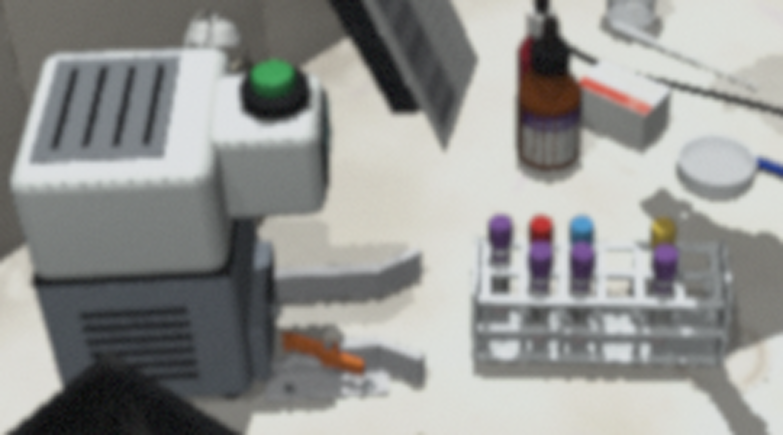

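The crops show the rack's end-plate tops at crop corners (205,320), (285,310), (238,550) and (315,538). The rail tips are at (183,290) and (312,255), the flare bends at about (200,240) and (275,225), and the key is a clean blob in both views.

```bash
python3 - <<'E'
from h import *
c=lambda u,v:(190+u/3-.33,80+v/3-.33)
s=lambda u,v:(120+u/2.9-.33,170+v/2.9-.33)
K,d=tri((253.2,111.9),(213.3,196.5));print("key",K.round(4),d.round(4))
P=[plane("top",c(*p),.064)[:2] for p in((205,320),(285,310),(238,550),(315,538))]
for p in P:print("plate corner",p.round(4))
F=(P[0]+P[1])/2;B=(P[2]+P[3])/2;print("rack c",(F+B)/2,"len",np.linalg.norm(F-B),"yaw",np.degrees(np.arctan2(*(F-B)[::-1])),"rear",B)
# caps: tri
for n,a,b in(("purple front",(277.3,190.5),(292.1,249.4)),("blue",(280.9,215.9),(320.2,248.7)),("yel",(284.4,241.1),(348.4,249.2)),("p2",(266.8,205),(305.9,258.3)),("p4",(272.4,243.1),(349.2,259.6))):
    X,e=tri(a,b);print(n,X.round(4),e.round(4))
for n,p in(("Ltip",(183,290)),("Rtip",(312,255)),("Lbend",(200,240)),("Rbend",(278,225)),("Rin far",(259,165)),("Rout",(315,215)),("Routfar",(290,125))):print(n,plane("top",c(*p),.024)[:2].round(4))
print("side Rtip",plane("side",s(420,253),.024)[:2].round(4),"Ltip",plane("side",s(423,360),.024)[:2].round(4))
for n,p,z in(("giemsa",(523,335),.123),("eos",(615,315),.109)):print(n,plane("top",c(*p),z)[:2].round(4))
print("dish",plane("side",s(718,165),.014)[:2].round(4))
print("lancets",[plane("side",s(*p),.034)[:2].round(4) for p in((605,62),(670,97),(655,120),(582,95))])
E
```

```text
key [ 0.6792 -0.2148  0.2058] 0.0016
plate corner [ 0.566  -0.2078]
plate corner [ 0.572  -0.2605]
plate corner [ 0.4152 -0.2283]
plate corner [ 0.4222 -0.2786]
rack c [ 0.49383514 -0.24380875] len 0.1515948590032312 yaw 7.323476310038634 rear [ 0.41865604 -0.25347073]
purple front [ 0.5569 -0.2466  0.078 ] 0.0016
blue [ 0.5072 -0.2533  0.0812] 0.0017
yel [ 0.4581 -0.2597  0.0817] 0.0005
p2 [ 0.5288 -0.2262  0.0803] 0.0018
p4 [ 0.4545 -0.2364  0.0793] 0.0006
Ltip [ 0.5909 -0.1887]
Rtip [ 0.6141 -0.2778]
Lbend [ 0.6255 -0.2006]
Rbend [ 0.6353 -0.2545]
Rin far [ 0.6775 -0.2417]
Rout [ 0.642  -0.2802]
Routfar [ 0.7054 -0.2635]
side Rtip [ 0.6156 -0.2731] Ltip [ 0.5943 -0.1836]
giemsa [ 0.5485 -0.41  ]
eos [ 0.5616 -0.4701]
dish [ 0.427  -0.4048]
lancets [array([ 0.5188, -0.4858]), array([ 0.4667, -0.4517]), array([ 0.4752, -0.4233]), array([ 0.5308, -0.4431])]
```

```bash
cat >> h.py <<'E'
def show(tx,ty,tz,yaw=None):
    o=ctrl.get_obs();from scipy.spatial.transform import Rotation as Ro
    R=Ro.from_quat(o["orientation"]).as_matrix();y=np.degrees(np.arctan2(R[1,0],R[0,0]))
    print("t",o["clock"],"p",o["tcp_pos"].round(4),"yaw",y.round(2),"zax",R[:,2].round(3),"F",o["wrist_force"].round(1),"open",round(o["opening"],4))
    print("shift units",((R.T@(np.array([tx,ty,tz])-o["tcp_pos"]))*10).round(3), None if yaw is None else "turn %.4f"%((y-yaw)/360))
E
python3 -m crank '[[0,0,0,0.0224],[0,0,0,0.0224],[0,0,0,0.0224],[0,0,0,0.0224],[0,0,0,0.0224],[0,0,0,0]]' -0.35 20; python3 -c "
from h import *;show(.3645,-.2606,.12,7.5)"
```

```text
clock: 0.7
tcp_pos: [0.426, -0.3857, 0.2308]
orientation: [0.998, 0.065, -0.0, -0.0]
wrist_force: [0.4, -0.1, -0.1]
opening: 0.0278
finger_force: 0.0
t 0.7 p [ 0.426  -0.3857  0.2308] yaw 7.49 zax [-0.001  0.001 -1.   ] F [ 0.4 -0.1 -0.1] open 0.0278
shift units [-0.446 -1.32   1.109] turn -0.0000
```

```bash
python3 -m crank '[[-0.15,-0.44,0,0],[-0.15,-0.44,0,0],[-0.15,-0.44,0,0],[0,0,0.37,0],[0,0,0.37,0],[0,0,0.37,0],[0,0,0,0]]'; python3 - <<'E'
from h import *
show(.3645,-.2606,.025,7.5)
im=get_image("top");si=get_image("side")
cv2.imwrite("pics/m.png",np.vstack([cv2.resize(im[130:330,180:420],(600,500)) ])) 
cv2.imwrite("pics/ms.png",cv2.resize(si[150:330,240:520],(778,500)))
E
```

```text
clock: 1.4
tcp_pos: [0.3614, -0.2574, 0.1155]
orientation: [0.998, 0.067, -0.003, -0.004]
wrist_force: [-0.5, 0.2, -0.4]
opening: 0.0277
finger_force: 0.0
t 1.4 p [ 0.3614 -0.2574  0.1155] yaw 7.69 zax [-0.007  0.009 -1.   ] F [-0.5  0.2 -0.4] open 0.0277
shift units [0.032 0.044 0.904] turn 0.0005
```

View pics/ms.png

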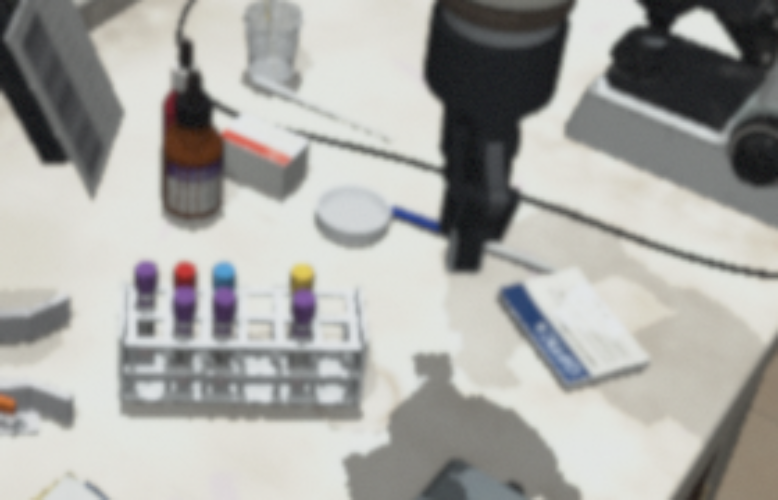

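The gripper hangs clear behind the rack (tips at about (462,265) in the crop), with open bench below, so I'll go down.

```bash
python3 -m crank '[[0.01,0.02,0.3,0],[0.01,0.02,0.3,0],[0.01,0,0.24,0],[0,0,0.06,0],[0,0,0,0]]'; python3 -c "
from h import *;show(.401,-.2558,.025,7.5)"
```

```text
clock: 2.0
tcp_pos: [0.3684, -0.2654, 0.0314]
orientation: [0.998, 0.066, 0.0, 0.0]
wrist_force: [0.0, -0.2, -0.4]
opening: 0.0275
finger_force: 0.0
t 2.0 p [ 0.3684 -0.2654  0.0314] yaw 7.56 zax [ 0.001 -0.001 -1.   ] F [ 0.  -0.2 -0.4] open 0.0275
shift units [ 0.336 -0.053  0.064] turn 0.0002
```

```bash
python3 -m crank '[[0.05,-0.03,0,0],[0.05,-0.03,0,0],[0.04,0,0,0],[0.04,0,0,0],[0.03,0,0,0],[0.03,0,0,0],[0,0,0,0],[0,0,0,0]]'; python3 -c "
from h import *;show(.41,-.2545,.025,7.5)"
```

```text
clock: 2.8
tcp_pos: [0.3907, -0.2555, 0.0302]
orientation: [0.998, 0.066, -0.0, -0.0]
wrist_force: [-0.4, -0.1, 0.4]
opening: 0.0278
finger_force: 0.0
t 2.8 p [ 0.3907 -0.2555  0.0302] yaw 7.52 zax [-0.  0. -1.] F [-0.4 -0.1  0.4] open 0.0278
shift units [0.192 0.015 0.052] turn 0.0000
```

```bash
python3 -m crank '[[0,0.01,0.05,0],[0.03,0,0,0],[0.03,0,0,0],[0.03,0,0,0],[0.03,0,0,0],[0.03,0,0,0],[0,0,0,0]]'; python3 - <<'E'
from h import *
show(.41,-.2545,.025,7.5)
t=get_image("top");s=get_image("side")
for n,i in(("top",t),("side",s)):
  print(n,[blob(i,(90,90,60),(115,255,255),(240,120,300,260) if n=="top" else (220,220,340,270),5),blob(i,(15,120,80),(32,255,255),(240,120,300,260) if n=="top" else (220,220,375,275),5)])
cv2.imwrite("pics/c3.png",np.hstack([cv2.resize(t[100:280,220:330],None,fx=3,fy=3),cv2.resize(s[200:320,255:405],(450,540))]))
E
```

```text
clock: 3.5
tcp_pos: [0.4062, -0.2545, 0.0253]
orientation: [0.998, 0.066, 0.0, 0.0]
wrist_force: [-0.6, -0.6, 0.1]
opening: 0.0281
finger_force: 0.0
t 3.5 p [ 0.4062 -0.2545  0.0253] yaw 7.53 zax [ 0. -0. -1.] F [-0.6 -0.6  0.1] open 0.0281
shift units [0.038 0.005 0.003] turn 0.0001
top [[(array([280.9, 214.2]), 47)], [(array([284.6, 239.9]), 45)]]
side [[(array([318.7, 248.6]), 49)], [(array([346.7, 249.1]), 42)]]
```

View pics/c3.png

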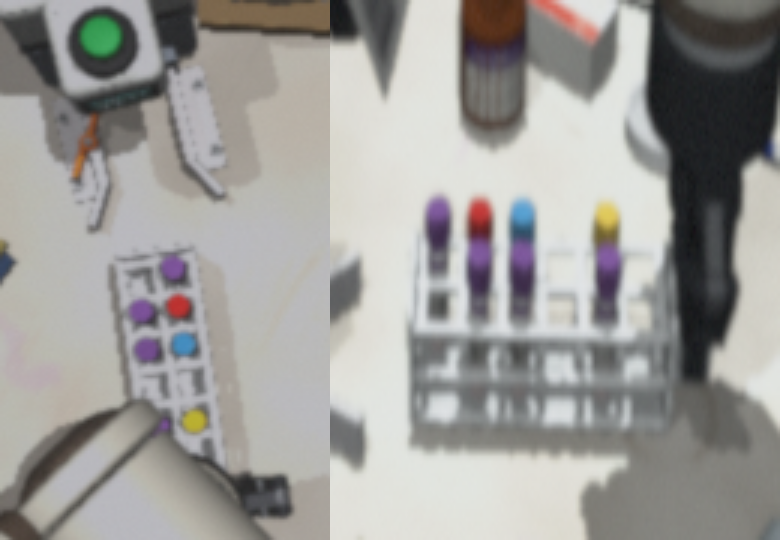

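The picture shows the fingers against the rear plate (the rack has moved about 2 mm). Now I'll push towards the lane, turning the rack gradually to the lane's direction of about 14°.

```bash
cat > st.py <<'E'
from h import *
import sys
t=get_image("top");s=get_image("side")
for lab,lo,hi in(("blue",(90,90,60),(115,255,255)),("yel",(15,120,80),(32,255,255)),("purple",(120,60,50),(165,255,255))):
    a=blob(t,lo,hi,(230,100,300,260),8);b=blob(s,lo,hi,(190,225,375,275),8)
    print(lab,[(plane("top",c,.0865)[:2].round(4).tolist(),n) for c,n in a],"side",[(c.tolist(),n,plane("side",c,.08)[:2].round(4).tolist()) for c,n in b])
show(.528,-.251,.025,14)
E
python3 -m crank '[[0.04,0.012,0,-0.0013],[0.04,0.012,0,-0.0013],[0.04,0.012,0,-0.0013],[0.04,0.012,0,-0.0013],[0.04,0.012,0,-0.0013],[0.04,0.012,0,-0.0013],[0.04,0.012,0,-0.0013],[0,0,0,0]]'; python3 st.py
```

```text
clock: 4.4
tcp_pos: [0.4355, -0.2588, 0.0255]
orientation: [0.996, 0.094, 0.0, 0.0]
wrist_force: [0.0, -0.4, 0.9]
opening: 0.0277
finger_force: 0.0
blue [([0.5378, -0.2514], 51)] side [([302.2, 247.5], 50, [0.5404, -0.2523])]
yel [([0.4896, -0.261], 45)] side [([330.1, 246.7], 38, [0.4914, -0.2625])]
purple [([0.5868, -0.2422], 51), ([0.5577, -0.2239], 50), ([0.5333, -0.2285], 47)] side [([274.1, 248.9], 62, [0.5891, -0.2405]), ([288.4, 257.4], 78, [0.5602, -0.2237]), ([302.8, 257.4], 75, [0.5354, -0.2278]), ([331.1, 257.2], 71, [0.4866, -0.2364])]
t 4.5 p [ 0.4351 -0.2587  0.0255] yaw 10.79 zax [ 0.001 -0.    -1.   ] F [-0.1 -0.1  0.7] open 0.0276
shift units [0.927 0.099 0.005] turn -0.0089
```

```bash
python3 - <<'E'
from h import *
t=cv2.imread("pics/top0.png")
cv2.imwrite("pics/c4.png",cv2.resize(t[30:178,195:345],None,fx=4,fy=4,interpolation=cv2.INTER_CUBIC))
E
```

```text
(no output)
```

View pics/c4.png

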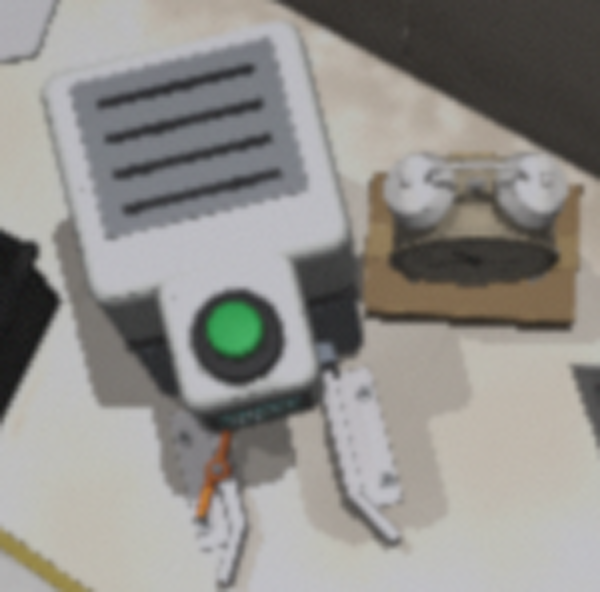

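The crop shows panel corners at (70,88), (272,38), (110,240) and (308,190). The right rail's inner edge runs (327,385)-(355,497), with its tip at (392,543), and the left tip is at (225,583).

```bash
python3 - <<'E'
from h import *
c=lambda u,v,z:plane("top",(195+u/4-.4,30+v/4-.4),z)[:2]
A=[c(*p,.19) for p in((70,88),(272,38),(110,240),(308,190))]
for a,b in((2,0),(3,1)):print(np.degrees(np.arctan2(*(A[b]-A[a])[::-1])))
for a,b in((0,1),(2,3)):d=A[b]-A[a];print(np.degrees(np.arctan2(d[0],-d[1])))
d=c(252,69,.19)-c(98,104,.19);print(np.degrees(np.arctan2(d[0],-d[1])))
M=sum(A)/4;print("panel mid",M,"key",c(236,328,.206),"mid edge of head")
k=np.array([.6792,-.2148]);print("panel-key dir",np.degrees(np.arctan2(*(M-k)[::-1])))
n=np.array([.9703,.2419]);q=np.array([-.2419,.9703])
for nm,p in(("M",M),("key",k),("Rin",c(327,385,.024)),("Rbend",c(355,497,.024)),("Rtip",c(392,543,.024)),("Lbend",c(245,520,.024)),("Ltip",c(225,583,.024))):print(nm,p.round(4),"along",((p-k)@n).round(4),"across",((p-k)@q).round(4))
E
```

```text
14.361918277409359
12.585466110927483
13.892297178684666
13.999301234712908
12.739368068240248
panel mid [ 0.7665489  -0.19445927] key [ 0.67887605 -0.21561182] mid edge of head
panel-key dir 13.10871380252654
M [ 0.7665 -0.1945] along 0.0897 across -0.0014
key [ 0.6792 -0.2148] along 0.0 across 0.0
Rin [ 0.6961 -0.2426] along 0.0096 across -0.0311
Rbend [ 0.637  -0.2566] along -0.0511 across -0.0304
Rtip [ 0.6127 -0.2755] along -0.0792 across -0.0429
Lbend [ 0.6256 -0.1996] along -0.0483 across 0.0277
Ltip [ 0.5929 -0.1891] along -0.0775 across 0.0458
```

```bash
python3 -m crank '[[0.035,0.015,0,-0.0012],[0.035,0.015,0,-0.0012],[0.035,0.015,0,-0.0012],[0.035,0.015,0,-0.0012],[0.035,0.015,0,-0.0012],[0.035,0.015,0,-0.0012],[0.035,0.015,0,-0.0012]]'; python3 st.py
```

```text
clock: 5.2
tcp_pos: [0.4612, -0.2637, 0.0253]
orientation: [0.993, 0.121, -0.0, -0.0]
wrist_force: [-1.6, -0.2, -0.1]
opening: 0.0276
finger_force: 0.8
blue [([0.5628, -0.2515], 51)] side [([288.1, 245.8], 51, [0.5659, -0.2525])]
yel [([0.5186, -0.2661], 11)] side [([315.8, 244.2], 39, [0.5175, -0.2647])]
purple [([0.6114, -0.2393], 50), ([0.581, -0.2227], 52), ([0.5573, -0.2281], 48)] side [([260.1, 248.5], 64, [0.6138, -0.2374]), ([317.2, 254.5], 70, [0.5115, -0.239]), ([274.8, 256.5], 76, [0.5841, -0.222]), ([289.0, 255.8], 76, [0.5599, -0.2277])]
t 5.3 p [ 0.4617 -0.2639  0.0254] yaw 13.83 zax [ 0.001 -0.    -1.   ] F [-0.6 -0.2 -0.3] open 0.0278
shift units [0.675 0.034 0.005] turn -0.0005
```

```bash
python3 -m crank '[[0.025,0.015,0,0],[0.025,0.015,0,0],[0.025,0.012,0,0],[0.025,0.01,0,0],[0.025,0.008,0,0]]'; python3 st.py
```

```text
clock: 5.8
tcp_pos: [0.4747, -0.2665, 0.0253]
orientation: [0.993, 0.12, 0.0, 0.0]
wrist_force: [-2.2, 0.6, -0.4]
opening: 0.028
finger_force: 0.7
blue [([0.5762, -0.2535], 51)] side [([281.0, 244.4], 51, [0.5792, -0.2539])]
yel [] side [([308.6, 242.4], 37, [0.531, -0.2673])]
purple [([0.6248, -0.2412], 51), ([0.5942, -0.2243], 49), ([0.572, -0.2292], 32)] side [([253.1, 246.9], 61, [0.627, -0.2394]), ([267.5, 254.9], 77, [0.5975, -0.2238]), ([281.8, 254.2], 71, [0.5731, -0.2296]), ([310.0, 253.0], 71, [0.5246, -0.2407])]
t 5.9 p [ 0.4751 -0.2666  0.0254] yaw 13.81 zax [ 0.001 -0.    -1.   ] F [-0.9 -0.1 -0.3] open 0.0276
shift units [ 0.551 -0.025  0.004] turn -0.0005
```

```bash
python3 -m crank '[[0.04,0,0,0],[0.04,0,0,0],[0.04,0,0,0],[0.04,0,0,0],[0.04,0,0,0],[0.04,0,0,0],[0.03,0,0,0]]'; python3 st.py
```

```text
clock: 6.6
tcp_pos: [0.501, -0.2599, 0.0253]
orientation: [0.993, 0.12, -0.0, -0.0]
wrist_force: [-2.0, -0.7, 1.5]
opening: 0.0275
finger_force: 1.2
blue [([0.6021, -0.2474], 52)] side [([265.9, 244.7], 49, [0.6057, -0.2487])]
yel [] side [([293.7, 243.2], 39, [0.5572, -0.2608])]
purple [([0.6506, -0.2352], 52), ([0.6208, -0.2185], 48)] side [([237.7, 247.8], 58, [0.6534, -0.2327]), ([266.3, 254.8], 77, [0.5996, -0.2237]), ([294.8, 253.7], 65, [0.5508, -0.2346]), ([252.1, 255.5], 81, [0.6237, -0.2179])]
t 6.7 p [ 0.5014 -0.26    0.0253] yaw 13.82 zax [ 0.001 -0.    -1.   ] F [ 0.6 -0.7 -0.3] open 0.0273
shift units [ 0.28  -0.023  0.004] turn -0.0005
```

```bash
python3 -m crank '[[0.03,0,0,0],[0.03,0,0,0],[0.03,0,0,0],[0.03,0,0,0],[0.02,0,0,0],[0,0,0,0]]'; python3 -m crank '[[0.015,0,0,0],[0.015,0,0,0],[0.015,0,0,0]]'; python3 st.py
```

```text
clock: 7.3
tcp_pos: [0.5145, -0.2567, 0.0253]
orientation: [0.993, 0.12, 0.0, 0.0]
wrist_force: [-2.9, -0.8, 0.5]
opening: 0.028
finger_force: 1.0
clock: 7.6
tcp_pos: [0.5185, -0.2556, 0.0253]
orientation: [0.993, 0.12, -0.0, -0.0]
wrist_force: [-4.5, -1.9, 1.9]
opening: 0.0276
finger_force: 2.4
blue [([0.6195, -0.2433], 50)] side [([256.0, 245.5], 52, [0.6227, -0.2438])]
yel [] side [([283.6, 243.6], 37, [0.5749, -0.2568])]
purple [([0.6642, -0.2318], 12), ([0.6385, -0.2142], 46)] side [([227.8, 248.6], 51, [0.6701, -0.2278]), ([284.7, 254.2], 69, [0.5681, -0.2304]), ([241.9, 255.8], 79, [0.6411, -0.2143]), ([256.1, 255.2], 75, [0.617, -0.2198])]
t 7.7 p [ 0.5188 -0.2556  0.0253] yaw 13.81 zax [ 0.  0. -1.] F [-3.3 -0.9  1.3] open 0.0276
shift units [ 0.1   -0.022  0.003] turn -0.0005
```

```bash
cat > la.py <<'E'
from h import *
s0=cv2.imread("pics/side0.png");s=get_image("side")
for i in(s0,s):
    m=cv2.inRange(cv2.cvtColor(i,cv2.COLOR_BGR2HSV),(5,140,90),(16,255,255))[275:310,200:262];y,x=np.nonzero(m)
    r=cv2.fitLine(np.c_[x,y].astype(np.float32),cv2.DIST_L2,0,.01,.01).ravel();print("latch n",len(x),"c",(x.mean()+200).round(1),(y.mean()+275).round(1),"ang",np.degrees(np.arctan2(r[1],r[0])).round(1))
b=blob(s,(90,90,60),(115,255,255),(190,225,340,275),8);print(b);show(.528,-.251,.025,13.7)
E
python3 -m crank '[[0.015,0,0,0],[0.015,0,0,0],[0.01,0,0,0]]'; python3 la.py
```

```text
clock: 8.0
tcp_pos: [0.5226, -0.2546, 0.0253]
orientation: [0.993, 0.12, -0.0, -0.0]
wrist_force: [-4.9, -0.4, 0.8]
opening: 0.0275
finger_force: 2.5
latch n 123 c 231.3 291.3 ang 21.3
latch n 129 c 231.4 291.6 ang 13.9
[(array([253.8, 245.5]), 50)]
t 8.05 p [ 0.5228 -0.2546  0.0252] yaw 13.81 zax [ 0.  0. -1.] F [-3.7 -1.2  2. ] open 0.0282
shift units [ 0.059 -0.022  0.002] turn 0.0003
```

```bash
python3 -m crank '[[0.01,0,0,0],[0.01,0,0,0]]'; python3 la.py
```

```text
clock: 8.25
tcp_pos: [0.5246, -0.2541, 0.0252]
orientation: [0.993, 0.12, 0.0, -0.0]
wrist_force: [-3.1, -1.1, 0.5]
opening: 0.0278
finger_force: 2.0
latch n 123 c 231.3 291.3 ang 21.3
latch n 126 c 231.4 291.7 ang 13.3
[(array([252.5, 245.6]), 50)]
t 8.3 p [ 0.5248 -0.2541  0.0253] yaw 13.81 zax [ 0.  0. -1.] F [-3.9 -0.2  1.2] open 0.028
shift units [ 0.039 -0.022  0.003] turn 0.0003
```

Latch is swung out; pushing on until it springs back.

```bash
python3 -m crank '[[0.01,0,0,0],[0.01,0,0,0]]'; python3 la.py
```

```text
clock: 8.5
tcp_pos: [0.5264, -0.2537, 0.0252]
orientation: [0.993, 0.12, -0.0, -0.0]
wrist_force: [-5.4, -0.1, 2.4]
opening: 0.0278
finger_force: 2.5
latch n 123 c 231.3 291.3 ang 21.3
latch n 131 c 231.5 291.7 ang 13.4
[(array([251.3, 245.6]), 49)]
t 8.55 p [ 0.5265 -0.2536  0.0253] yaw 13.81 zax [-0.  0. -1.] F [-2.7 -1.   1. ] open 0.0276
shift units [ 0.02  -0.022  0.003] turn 0.0003
```

```bash
python3 -m crank '[[0.01,0,0,0],[0.01,0,0,0]]'; python3 la.py
```

```text
clock: 8.75
tcp_pos: [0.5281, -0.2532, 0.0252]
orientation: [0.993, 0.12, -0.0, -0.0]
wrist_force: [-5.3, -1.0, 3.4]
opening: 0.0278
finger_force: 2.6
latch n 123 c 231.3 291.3 ang 21.3
latch n 124 c 231.9 291.7 ang 14.5
[(array([250.4, 245.6]), 47)]
t 8.8 p [ 0.5283 -0.2532  0.0253] yaw 13.81 zax [-0.  0. -1.] F [-4.7 -1.1  1.7] open 0.028
shift units [ 0.002 -0.022  0.003] turn 0.0003
```

```bash
python3 -m crank '[[0.01,0,0,0],[0.005,0,0,0]]'; python3 la.py
```

```text
clock: 9.0
tcp_pos: [0.5295, -0.2529, 0.0253]
orientation: [0.993, 0.12, -0.0, -0.0]
wrist_force: [-6.2, -1.6, 2.5]
opening: 0.0279
finger_force: 2.9
latch n 123 c 231.3 291.3 ang 21.3
latch n 124 c 231.9 291.7 ang 14.9
[(array([249.7, 245.6]), 49)]
t 9.05 p [ 0.5296 -0.2529  0.0253] yaw 13.81 zax [-0.001  0.    -1.   ] F [-4.6 -0.3  1.3] open 0.0278
shift units [-0.011 -0.023  0.003] turn 0.0003
```

```bash
python3 -m crank '[[0.01,0,0,0],[0.005,0,0,0]]'; python3 la.py
```

```text
clock: 9.25
tcp_pos: [0.5311, -0.2525, 0.0252]
orientation: [0.993, 0.12, -0.0, -0.0]
wrist_force: [-5.1, -0.8, 1.8]
opening: 0.0277
finger_force: 2.7
latch n 123 c 231.3 291.3 ang 21.3
latch n 118 c 231.6 291.4 ang 20.9
[(array([249. , 245.8]), 50)]
t 9.3 p [ 0.5311 -0.2525  0.0253] yaw 13.81 zax [-0.  0. -1.] F [-4.6 -1.   2.4] open 0.0279
shift units [-0.027 -0.022  0.003] turn 0.0003
```

The latch angle is back to its rest value (20.9° against 21.3°). I'll back off and check that it holds.

```bash
python3 -m crank '[[0,0,0,0],[0,0,0,0],[-0.03,0,0,0],[-0.1,0,0,0],[-0.2,0,0,0],[-0.3,0,0,0],[0,0,0,0]]'; python3 la.py; python3 - <<'E'
from h import *
t=get_image("top");s=get_image("side")
cv2.imwrite("pics/c5.png",np.hstack([cv2.resize(t[60:240,220:330],None,fx=3,fy=3),cv2.resize(s[190:310,195:345],(450,540))]))
E
```

```text
clock: 10.0
tcp_pos: [0.4674, -0.2676, 0.0247]
orientation: [0.993, 0.119, -0.001, -0.001]
wrist_force: [-0.9, 0.2, -0.0]
opening: 0.0275
finger_force: 0.0
latch n 123 c 231.3 291.3 ang 21.3
latch n 117 c 231.7 291.5 ang 20.9
[(array([250.2, 245.7]), 49)]
t 10.05 p [ 0.469  -0.2678  0.0252] yaw 13.69 zax [ 0.  0. -1.] F [ 0.3  0.1 -0.5] open 0.0277
shift units [ 0.613 -0.023  0.002] turn -0.0000
```

View pics/c5.png

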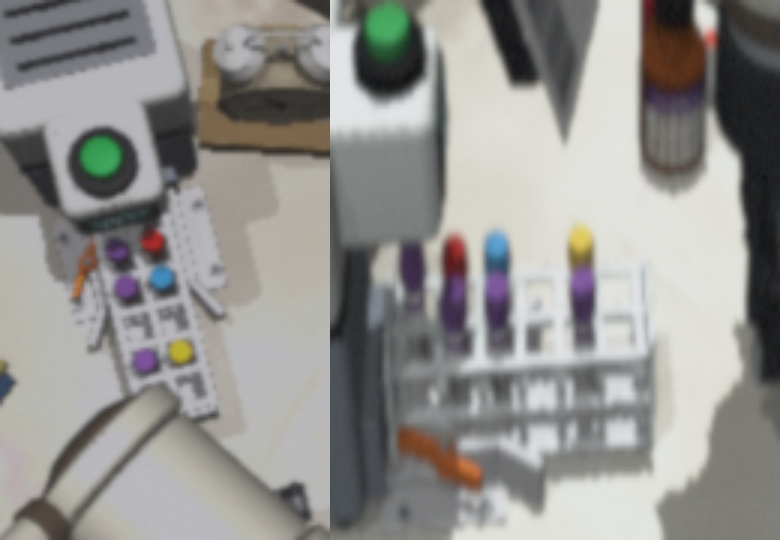

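The rack sits in the lane with the orange latch closed behind the front plate, after settling back about 2 mm against it. Next I'll shut the fingers, rise and go over the key.

```bash
python3 -m crank '[[-0.05,0,0,0],[0,0,-0.45,0],[0,0,-0.45,0],[0,0,-0.45,0],[0,0,-0.45,0],[0,0,-0.45,0],[0,0,-0.4,0],[0,0,0,0]]' -1 20; python3 -c "
from h import *;show(.679,-.215,.235)"
```

```text
clock: 10.95
tcp_pos: [0.4681, -0.2708, 0.298]
orientation: [0.993, 0.121, 0.004, 0.005]
wrist_force: [-0.8, 0.4, 0.2]
opening: 0.0002
finger_force: 0.0
t 10.95 p [ 0.4681 -0.2708  0.298 ] yaw 13.87 zax [ 0.01  -0.009 -1.   ] F [-0.8  0.4  0.2] open 0.0002
shift units [ 2.177 -0.043  0.646] None
```

```bash
python3 -m crank '[[0.4,-0.01,0,0],[0.4,-0.01,0,0],[0.4,-0.01,0,0],[0.4,-0.01,0,0],[0.3,0,0,0],[0.2,0,0,0],[0.08,0,0,0],[0,0,0,0]]'; python3 -m crank '[[0,0,0,0]]';python3 -c "
from h import *;show(.679,-.215,.215)"
```

```text
clock: 11.75
tcp_pos: [0.6763, -0.2123, 0.2891]
orientation: [0.993, 0.121, -0.001, -0.0]
wrist_force: [0.2, -0.4, 0.1]
opening: 0.0001
finger_force: 0.0
clock: 11.85
tcp_pos: [0.6754, -0.2131, 0.29]
orientation: [0.993, 0.12, -0.0, -0.0]
wrist_force: [0.1, -0.4, 0.7]
opening: 0.0
finger_force: 0.0
t 11.85 p [ 0.6754 -0.2131  0.29  ] yaw 13.8 zax [-0.001  0.    -1.   ] F [ 0.1 -0.4  0.7] open 0.0
shift units [0.031 0.027 0.75 ] None
```

```bash
python3 -m crank '[[0.03,0.027,0.25,0],[0,0,0.25,0],[0,0,0.15,0],[0,0,0.05,0],[0,0,0,0]]';python3 -c "
from h import *;show(.679,-.215,.206)"
```

```text
clock: 12.35
tcp_pos: [0.679, -0.2149, 0.22]
orientation: [0.993, 0.12, -0.0, -0.0]
wrist_force: [-0.6, -0.1, -0.5]
opening: 0.0002
finger_force: 0.0
t 12.35 p [ 0.679  -0.2149  0.22  ] yaw 13.78 zax [-0.001  0.    -1.   ] F [-0.6 -0.1 -0.5] open 0.0002
shift units [0.    0.001 0.14 ] None
```

```bash
python3 -m crank '[[0,0,0.03,0],[0,0,0.03,0],[0,0,0.03,0],[0,0,0.02,0],[0,0,0,0]]'; for i in 1; do python3 -m crank '[[0,0,0.015,0],[0,0,0,0]]'; python3 -m crank '[[0,0,0.015,0],[0,0,0,0]]'; python3 -m crank '[[0,0,0.015,0],[0,0,0,0]]'; done | grep -E "tcp|wrist"
```

```text
clock: 12.85
tcp_pos: [0.6798, -0.2148, 0.2096]
orientation: [0.993, 0.12, 0.0, 0.0]
wrist_force: [0.9, 0.4, 2.0]
opening: -0.0003
finger_force: 0.9
tcp_pos: [0.6798, -0.2149, 0.2082]
wrist_force: [0.2, -0.1, 2.6]
tcp_pos: [0.6798, -0.2148, 0.2066]
wrist_force: [0.6, 0.3, 3.1]
tcp_pos: [0.6798, -0.2149, 0.2061]
wrist_force: [-1.5, 0.4, 7.4]
```

```bash
python3 -m crank '[[0,0,0.006,0],[0,0,0,0],[0,0,0,0]]'; python3 -m crank '[[0,0,-0.1,0],[0,0,-0.3,0],[0,0,-0.4,0],[-0.3,0,-0.2,0],[-0.4,0,0,0],[-0.4,0,0,0],[-0.4,0,0,0],[0,0,0,0]]'; python3 la.py; python3 - <<'E'
from h import *
t=get_image("top");s=get_image("side")
print([blob(i,(45,80,60),(80,255,255),None,40) for i in(t,s)])
cv2.imwrite("pics/c6.png",s)
E
```

```text
clock: 13.75
tcp_pos: [0.6799, -0.2148, 0.206]
orientation: [0.993, 0.12, 0.001, 0.0]
wrist_force: [-2.8, 1.6, 7.8]
opening: 0.0002
finger_force: 4.3
clock: 14.55
tcp_pos: [0.5298, -0.2509, 0.303]
orientation: [0.993, 0.119, -0.002, -0.001]
wrist_force: [1.5, 0.1, -0.3]
opening: 0.0
finger_force: 0.0
latch n 123 c 231.3 291.3 ang 21.3
latch n 116 c 231.7 291.5 ang 21.1
[(array([250.2, 245.7]), 49)]
t 14.6 p [ 0.5319 -0.2507  0.3036] yaw 13.68 zax [-0.002  0.001 -1.   ] F [0.2 0.  1. ] open 0.0004
shift units [-3.500e-02 -2.000e-03  2.786e+00] turn -0.0001
[[], [(array([213.4, 196.3]), 155)]]
```

View pics/c6.png

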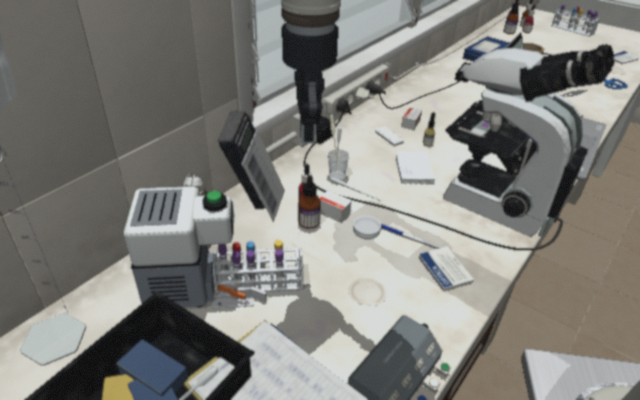

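The view shows the rack docked, the latch closed, the key up and the bystanders unmoved. To be sure of the key's travel, I'll press once more and note where contact begins.

```bash
python3 -m crank '[[0.4,0,0,0],[0.4,0,0,0],[0.4,0,0,0],[0.3,0,0,0],[0,0,0.4,0],[0,0,0.3,0],[0,0,0,0]]'|grep tcp; python3 -c "
from h import *;show(.679,-.215,.214)"
```

```text
tcp_pos: [0.6781, -0.2124, 0.227]
t 15.4 p [ 0.6781 -0.2124  0.227 ] yaw 13.91 zax [-0.01   0.005 -1.   ] F [-0.4  0.8 -0.7] open 0.0002
shift units [0.004 0.028 0.13 ] None
```

```bash
f(){ grep -E "tcp|wrist|finger"|tr '\n' ' ';echo;}
python3 -m crank '[[0,0.02,0.08,0],[0,0,0.05,0],[0,0,0,0],[0,0,0,0]]'|f; python3 -m crank '[[0,0,0.01,0],[0,0,0,0]]'|f; python3 -m crank '[[0,0,0.01,0],[0,0,0,0]]'|f; python3 -m crank '[[0,0,0.01,0],[0,0,0,0]]'|f; python3 -m crank '[[0,0,0.01,0],[0,0,0,0]]'|f; python3 -m crank '[[0,0,0.01,0],[0,0,0,0]]'|f; python3 -m crank '[[0,0,0.01,0],[0,0,0,0]]'|f; python3 -m crank '[[0,0,0.01,0],[0,0,0,0]]'|f; python3 -m crank '[[0,0,0.015,0],[0,0,0,0]]'|f; python3 -m crank '[[0,0,0.015,0],[0,0,0,0]]'|f
```

```text
tcp_pos: [0.6806, -0.217, 0.2227] wrist_force: [-0.2, 0.2, -1.0] finger_force: 0.0 
tcp_pos: [0.6802, -0.2168, 0.2208] wrist_force: [-0.1, 0.7, 0.2] finger_force: 0.0 
tcp_pos: [0.6799, -0.2167, 0.2191] wrist_force: [0.8, 0.2, 0.8] finger_force: 0.0 
tcp_pos: [0.6799, -0.2166, 0.218] wrist_force: [0.4, -0.3, -0.3] finger_force: 0.0 
tcp_pos: [0.6799, -0.2167, 0.217] wrist_force: [-0.3, 0.2, 0.8] finger_force: 0.0 
tcp_pos: [0.68, -0.2167, 0.216] wrist_force: [0.0, -0.4, -0.2] finger_force: 0.0 
tcp_pos: [0.68, -0.2167, 0.215] wrist_force: [-0.2, -0.5, 1.1] finger_force: 0.0 
tcp_pos: [0.6799, -0.2167, 0.214] wrist_force: [-0.4, 0.5, -0.3] finger_force: 0.0 
tcp_pos: [0.6799, -0.2166, 0.2124] wrist_force: [-0.0, -0.2, -0.1] finger_force: 0.0 
tcp_pos: [0.6801, -0.2167, 0.2111] wrist_force: [0.7, 0.2, 1.0] finger_force: 0.4
```

Contact begins just above z=0.2111 and the hard stop is at 0.206, so the key's travel is the full 5 mm. I'll finish this press and withdraw.

```bash
python3 -m crank '[[0,0,0.02,0],[0,0,0.02,0],[0,0,0.015,0],[0,0,0.01,0],[0,0,0,0],[0,0,0,0]]'; python3 -m crank '[[0,0,-0.1,0],[0,0,-0.3,0],[0,0,-0.4,0],[-0.3,0,-0.2,0],[-0.4,0,0,0],[-0.4,0,0,0],[0,0,0,0],[0,0,0,0]]'; python3 la.py; python3 -c "
from h import *
print(blob(get_image('side'),(45,80,60),(80,255,255),None,40));print(ctrl.finish_job())"
```

```text
clock: 18.2
tcp_pos: [0.6802, -0.2168, 0.206]
orientation: [0.993, 0.12, 0.0, 0.0]
wrist_force: [-2.2, 0.9, 5.4]
opening: 0.0004
finger_force: 3.1
clock: 19.0
tcp_pos: [0.5728, -0.2431, 0.3049]
orientation: [0.993, 0.12, 0.0, -0.0]
wrist_force: [0.3, 1.0, -0.1]
opening: 0.0
finger_force: 0.0
latch n 123 c 231.3 291.3 ang 21.3
latch n 118 c 231.8 291.5 ang 21.0
[(array([250.2, 245.7]), 49)]
t 19.05 p [ 0.5736 -0.243   0.3051] yaw 13.8 zax [ 0.001 -0.    -1.   ] F [0.5 0.2 0.2] open 0.0004
shift units [-0.464 -0.032  2.8  ] turn 0.0003
[(array([213.4, 196.3]), 156)]
the job is handed in; nothing more can be done
None
```

The rack is home in the lane with the latch closed behind its end plate, and the green key was pressed fully (twice, the second to confirm its travel) and is up again; the job was handed in after about 19 s on the robot clock, with no verdict returned.

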